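# Lay the grooming kit on its outline pads

### The job

Lay out the grooming kit: put the deshedding tool, the wide-tooth comb, the silicone brush and the capped vial each on the pad that shows its own shape, lying flat on its outline and pointing the way it is drawn. Keep the vial upright all the time, and leave the bottle and the bowl where they stand.

Things in the scene. Friction and masses are not known exactly. Their poses are not given: they have to be found in the camera images.
- deshedder_grip (a point): Deshedding tool: black plastic, T-shaped, lying flat, 148 mm long overall. Bar handle 112 x 24 mm and 22 mm high; cross head 62 mm wide, 28 mm long, 20 mm high with a steel toothed edge at its front. This point is inside the handle half-way up (11 mm above the underside), 57 mm from the handle's end, 55 mm from the near side of the head and 90 mm from the tip of the teeth. x points along the handle towards the head, z up. About 110 g.
- comb_grip (a point): Steel wide-tooth comb lying flat, 150 mm long. Plain bar handle 80 mm long, 14 mm wide, 10 mm thick; the other half is a 10 mm thick spine with seven flat teeth (4 mm wide, 29 mm long) that stick out sideways, to -y, the nearest one 30 mm ahead of this point. This point is inside the bare handle half-way up (5 mm above the underside), 55 mm from the handle's end and 95 mm from the toothed end. x points along the comb towards the toothed end, z up. About 75 g.
- brush_center (a point): Teal silicone palm brush, oval with straight sides, 92 mm long (x), 48 mm wide (y), body 18 mm high, with rows of soft-looking nubs 8 mm high on its upper face; looks the same both ways round. This point is the centre of the body, half-way up (9 mm above the underside). z up. About 90 g.
- vial_center (a point): Capped frosted glass vial standing upright, 30 mm diameter, 58 mm high including a black cap (25 mm diameter, the top 14 mm). This point is on its axis half-way up (29 mm above the underside). z up the axis. About 50 g.
- deshedder_outline (a point): Where the deshedding tool belongs. The pad is fixed to the desk; it is 160 x 84 mm cork board, 3 mm thick, with the flat black silhouette of the T-shaped tool on it. This point lies on the pad's top face (3 mm above the desk), where the tool's listed handle point belongs (seen from above). x runs along the pad's length towards the head of the drawn T: the tool lies right when its x runs the same way, z up.
- comb_outline (a point): Where the comb belongs. The pad is fixed to the desk; it is 160 x 84 mm cork board, 3 mm thick, with the flat black silhouette of the comb on it. This point lies on the pad's top face (3 mm above the desk), where the comb's listed handle point belongs (seen from above). x runs along the pad's length towards the toothed end of the drawn comb: the comb lies right when its x runs the same way, z up.
- brush_outline (a point): Where the brush belongs. The pad is fixed to the desk; it is 120 x 80 mm cork board, 3 mm thick, with the flat black silhouette of the oval brush (96 x 52 mm) on it. This point lies on the pad's top face (3 mm above the desk), at the centre of the oval. x runs along the pad's length and the oval's; the brush may lie either way round, z up.
- vial_outline (a point): Where the vial belongs. The pad is fixed to the desk; it is 84 x 84 mm cork board, 3 mm thick, with the flat black silhouette of the vial's round foot (a 34 mm disc) on it. This point lies on the pad's top face (3 mm above the desk), at the centre of the disc. x runs along the pad's length, z up.
- bottle: Bystander: closed amber glass bottle with a black cap, 48 mm diameter, 130 mm high, standing to the right of the work. Origin at the centre of its underside. Leave it alone.
- bowl: Bystander: white ceramic bowl, 110 mm across, 42 mm high, standing beyond the work. Origin at the centre of its underside. Leave it alone. (A fixed walnut cabinet, 220 mm high, also stands well to the left of the work, beyond y = 0.5 m; it plays no part.)
Not all that is in view belongs to the job. There is more than one size of the part that bears vial_center; the job needs the smaller. Of the things that look like the part that bears deshedder_grip, take the one that is farthest to the robot's left at the start.

How it is judged:
By the outcome, as a careful person would: the job done as asked, in the order asked, and still so for the second after the job is handed in, with the robot touching nothing.
It also fails if it takes over 115 s, if anything falls off the work surface, if the arm or the gripper's body presses on something with over 40 N, if the wrist force passes 120 N, or if a joint passes its speed limit or range.

### The arm

A 6-joint arm with a two-finger parallel gripper is mounted at the origin on the work surface. World frame = base frame: x ahead of the robot, y to its left, z up, the work surface at z = 0. Lengths are in m, angles in rad, forces in N, time in s.
With the tool pointing down it reaches from about 0.25 to 0.775 m from the base axis. Payload 4 kg.
Tool frame: the origin (TCP) lies midway between the tips of the shut fingers; the grasp point (between the pads) lies 19 mm behind it; y points along the fingers, x is the direction in which the jaws open and shut, and the axes are right-handed (so a half turn about y gives the same grasp; the last joint's range is limited). The gripper opens to 94 mm and grips with 3 to 60 N. Pads are 16 mm wide; open, the fingers measure 119 mm over their backs; the gripper's body (75 mm by 177 mm) begins 78 mm behind the grasp point.
Start: joints at [1.005, 0.087, 1.371, -0, 1.684, -0.103], TCP at [0.246, 0.492, 0.206] pointing down, gripper open.
Joint ranges: [-3.1, 3.1], [-0.76, 2.03], [0.27, 2.55], [-1.08, 4.22], [0.17, 2.65], [-2.57, 2.57]. Speed limits (rad/s): [2.79, 2.79, 3.14, 3.14, 3.14, 3.14].

### API

Orientations are given as [roll, pitch, yaw] about the fixed x, y, z axes, in that order (R = Rz(yaw) Ry(pitch) Rx(roll)).
In Python, from bench import robot gives the robot as it stands.
- The arm moves only by the shell command python3 -m creep 'ROWS'. ROWS is JSON, a list of rows, each a list of 7 numbers: the shift along the tool's x, y, z in mm, then the turn, a rotation vector about the tool's x, y, z in degrees, then the closure in counts, from 0 (fully open) to 255 (shut). A call has 1 to 5 rows; each row is the pose to reach, as a shift and turn from the pose commanded when the call began, along the tool's axes at that moment; what a row does not reach only later rows make up. A row lasts 1/8 s, in which the tool goes at most 62.5 mm and 10.7 degrees, less where a joint would pass 70% of its speed; a pose out of reach is approached as far as the arm can. A call with a gripper value outside its range is refused whole. The fingers move at their own pace and stop on an object; the grip force is fixed at half the most. Time passes only in rows, so rows that repeat a pose let the fingers close. It gives the time, the measured TCP pose, the force and the opening at its end, in the units of the state.
- robot.get_obs(): the state, without advancing time (a new reading comes with each control period).
- robot.snapshot(name): name is "scene" or "top" or "wrist"; returns a dict with "color" (480x640x3 uint8, blue, green, red), "fx", "fy", "cx", "cy" (pixels), "k1" (the pictures are not rectified: a ray, as slopes to the right and down, at radius r is drawn at 1 + k1 r^2 times it, then the intrinsics apply), "world_from_camera" (4x4, takes a point from camera to world coordinates); the wrist camera has in their place "mount" (4x4, takes a point from camera to tool coordinates, whose origin is the TCP and whose axes are the tool frame's). Camera axes: x right, y down, z forward; pixel columns grow to the right and rows downward; lengths in m; the calibration is good to about 2 mm. A picture is of the moment at which its call begins: read the wrist's pose just before it. There is no depth.
- robot.close_job(): hands the job in, once; it reports no verdict.
Trained networks look in the newest picture that a camera, given by its name, has taken for a name from the list of things; names that differ only in an ending like _2 or _b are one class to them, and where a whole thing is asked for, a point or a joint stands for the part that bears it (a point fixed in the world has none). Each returns a list of dicts, best first, with "p" (0 to 1); they miss things now and then, are a little off and sometimes report something else, mostly with a low value. They report only what shows in the picture. A call takes as long as a camera call. They do not tell look-alikes from the thing itself.
- robot.spot_in(name, camera): "point" ([x, y, z] in m, in world coordinates, good to about 4 mm: the middle of the surface that is visible of it).
- robot.landmark_of(name, camera): "point" ([x, y, z] in m, in world coordinates, good to about 4 mm: a listed point, or the origin of a listed thing).
The state is a dict: "time": time; "joint_positions": joint angles; "qvel": joint speeds; "joint_torque": joint torques, N m; "tool_pos": TCP position; "ee_rot": TCP orientation; "wrist_force": force on the tool from outside, world axes, zero at the start; "wrist_torque": the same for the moment, N m; "width": finger opening in m.
Only numpy, scipy, OpenCV 4.12 (cv2) and the standard library are available. Lean on these libraries where they do the work, as an engineer would, in place of code of your own. Each camera call takes 0.05 s, during which the arm holds its last target.

## Working session

There is one attempt and no reset: what is moved stays moved. The work goes in short steps, Python scripts to look and compute and a shell command to move; the robot and the scene stay as the last step left them, time stands still between calls to the robot, and variables do not carry over. Pictures are saved under pics/ and viewed, and the job is handed in when it is done.

```bash
ls; mkdir -p pics; cat > h.py <<'E'
import numpy as np, cv2
from scipy.spatial.transform import Rotation as R
from bench import robot
def shot(cam,fn=None):
    o=robot.get_obs(); s=robot.snapshot(cam)
    if cam=='wrist':
        T=np.eye(4);T[:3,:3]=R.from_euler('xyz',o['ee_rot']).as_matrix();T[:3,3]=o['tool_pos']
        s['W']=T@np.array(s['mount'])
    else: s['W']=np.array(s['world_from_camera'])
    if fn: cv2.imwrite('pics/'+fn,s['color'])
    return s
def proj(s,P):
    P=np.atleast_2d(P);c=(np.linalg.inv(s['W'])@np.c_[P,np.ones(len(P))].T).T
    a=c[:,0]/c[:,2];b=c[:,1]/c[:,2];k=1+s['k1']*(a*a+b*b)
    return np.c_[s['fx']*a*k+s['cx'],s['fy']*b*k+s['cy']]
def unproj(s,uv,z):
    uv=np.atleast_2d(uv).astype(float)
    K=np.array([[s['fx'],0,s['cx']],[0,s['fy'],s['cy']],[0,0,1.]])
    d=(uv-[s['cx'],s['cy']])/[s['fx'],s['fy']];n=d.copy()
    for _ in range(20): n=d/(1+s['k1']*(n**2).sum(1,keepdims=True))
    r=np.c_[n,np.ones(len(n))]@s['W'][:3,:3].T;o=s['W'][:3,3]
    t=(z-o[2])/r[:,2];return o+r*t[:,None]
E
python3 - <<'E'
from h import *
o=robot.get_obs();print({k:np.round(v,3).tolist() for k,v in o.items()})
for c in ['scene','top','wrist']:
    s=shot(c,c+'0.png');print(c,np.round(s['W'],3).tolist(),s['fx'],s['k1'])
for c in ['top']:
  for n in 'deshedder_grip comb_grip brush_center vial_center deshedder_outline comb_outline brush_outline vial_outline bottle bowl'.split():
    print(c,n,[(np.round(d['point'],3).tolist(),round(d['p'],2)) for d in robot.landmark_of(n,c)])
E
```

```text
pics
{'time': 0.0, 'joint_positions': [1.005, 0.088, 1.372, -0.0, 1.684, -0.103], 'qvel': [-0.001, 0.001, -0.001, 0.001, -0.0, -0.0], 'joint_torque': [-0.001, -34.017, -30.243, 0.072, 0.033, -0.0], 'tool_pos': [0.245, 0.492, 0.204], 'ee_rot': [-1.571, 0.002, 1.108], 'wrist_force': [-0.193, -0.185, 0.097], 'wrist_torque': [-0.015, 0.039, -0.038], 'width': 0.094}
scene [[0.454, 0.643, -0.617, 1.43], [0.891, -0.342, 0.3, -0.481], [-0.018, -0.686, -0.728, 1.046], [0.0, 0.0, 0.0, 1.0]] 480.99162364065893 -0.06156633126218501
top [[0.002, -0.997, 0.082, 0.53], [-1.0, -0.003, -0.006, -0.081], [0.006, -0.082, -0.997, 1.073], [0.0, 0.0, 0.0, 1.0]] 436.2980957462457 -0.0073904771292261535
wrist [[0.448, 0.857, 0.256, 0.171], [0.894, -0.428, -0.13, 0.529], [-0.002, 0.287, -0.958, 0.383], [0.0, 0.0, 0.0, 1.0]] 340.9867127051513 0.020530650551369066
top deshedder_grip [([0.605, -0.119, 0.014], 0.87), ([0.763, -0.212, 0.013], 0.71)]
top comb_grip [([0.614, -0.337, 0.006], 0.59)]
top brush_center [([0.446, 0.112, 0.009], 0.95)]
top vial_center [([0.456, 0.317, 0.026], 0.58)]
top deshedder_outline [([0.454, -0.319, 0.006], 0.84)]
top comb_outline [([0.602, 0.075, 0.004], 0.63)]
top brush_outline [([0.444, -0.11, 0.001], 0.68)]
top vial_outline [([0.602, 0.302, 0.0], 0.8)]
top bottle [([0.522, -0.502, -0.001], 0.56)]
top bowl [([0.751, -0.016, -0.001], 0.71)]
```

View pics/top0.png

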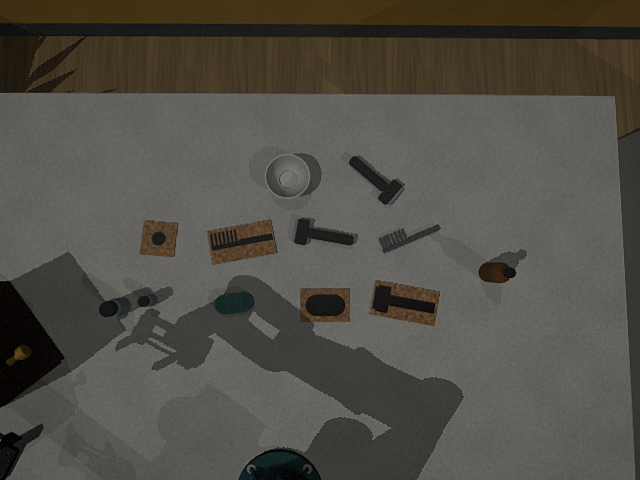

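View pics/scene0.png

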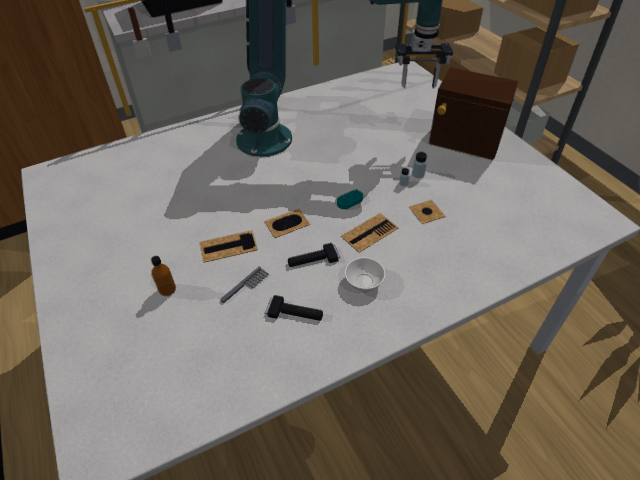

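View pics/wrist0.png

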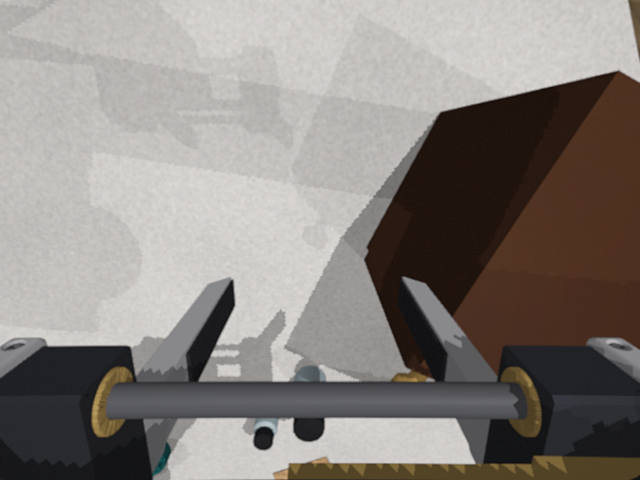

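Top view: the deshedder look-alikes are at (325,233) and (376,180), and the left-most is (325,233). The vials are at (108,309), which is large, and (145,300), which is small. The comb is at (410,238), the brush at (235,302), and the pads at (404,303), (242,242), (325,305) and (158,239). The drawn silhouettes on the pads could also be mistaken for tools. I'll check these in a close crop.

```bash
python3 - <<'E'
from h import *
s=shot('top','top1.png');c=s['color']
a=cv2.resize(c[140:335,285:485],None,fx=4,fy=4,interpolation=cv2.INTER_CUBIC)[:,:800]
a=cv2.convertScaleAbs(a,alpha=1.6)
cv2.imwrite('pics/cropR.png',cv2.resize(a,(610,595)))
b=cv2.convertScaleAbs(cv2.resize(c[210:335,85:285],None,fx=4,fy=4,interpolation=cv2.INTER_CUBIC),alpha=1.6)
cv2.imwrite('pics/cropL.png',b)
for n in ['vial_center','comb_grip','comb_outline','deshedder_grip','deshedder_outline']:
  for cam in ['top','scene']:
    if cam=='scene': robot.snapshot('scene')
    for f in (robot.landmark_of,robot.spot_in):
      try: print(n,cam,f.__name__,[(np.round(d['point'],3).tolist(),round(d['p'],2)) for d in f(n,cam)])
      except Exception as e: print(n,e)
E
```

```text
vial_center top call [([0.438, 0.391, 0.043], 0.85), ([0.454, 0.314, 0.022], 0.69), ([0.615, -0.337, 0.006], 0.2)]
vial_center top call [([0.44, 0.379, 0.068], 0.78), ([0.457, 0.309, 0.042], 0.63), ([0.61, -0.081, 0.023], 0.5)]
vial_center scene call [([0.436, 0.386, 0.04], 0.65), ([0.45, 0.312, 0.029], 0.49)]
vial_center scene call [([0.451, 0.374, 0.046], 0.79), ([0.46, 0.308, 0.038], 0.57), ([0.607, 0.302, 0.008], 0.43)]
comb_grip top call [([0.612, -0.339, 0.005], 0.77)]
comb_grip top call [([0.608, -0.3, 0.008], 0.62), ([0.609, -0.078, 0.025], 0.52)]
comb_grip scene call [([0.616, -0.336, 0.006], 0.57)]
comb_grip scene call [([0.61, -0.298, 0.005], 0.85)]
comb_outline top call [([0.6, 0.077, 0.006], 0.72)]
comb_outline top call [([0.598, 0.093, 0.003], 0.96)]
comb_outline scene call [([0.599, 0.077, 0.004], 0.95), ([0.441, -0.106, 0.004], 0.46)]
comb_outline scene call []
deshedder_grip top call [([0.764, -0.211, 0.012], 0.82), ([0.613, -0.337, 0.004], 0.73), ([0.609, -0.12, 0.018], 0.69)]
deshedder_grip top call [([0.609, -0.08, 0.024], 0.89), ([0.735, -0.238, 0.022], 0.66), ([0.443, -0.106, -0.001], 0.53)]
deshedder_grip scene call [([0.763, -0.215, 0.01], 0.84), ([0.611, -0.119, 0.009], 0.62)]
deshedder_grip scene call [([0.748, -0.237, 0.022], 0.97), ([0.619, -0.088, 0.018], 0.94)]
deshedder_outline top call [([0.448, -0.316, 0.004], 0.56)]
deshedder_outline top call [([0.454, -0.302, 0.006], 0.86), ([0.445, -0.108, 0.002], 0.33)]
deshedder_outline scene call [([0.444, -0.318, 0.003], 0.63)]
deshedder_outline scene call [([0.451, -0.304, 0.004], 0.86), ([0.615, -0.086, 0.017], 0.31)]
```

View pics/cropR.png

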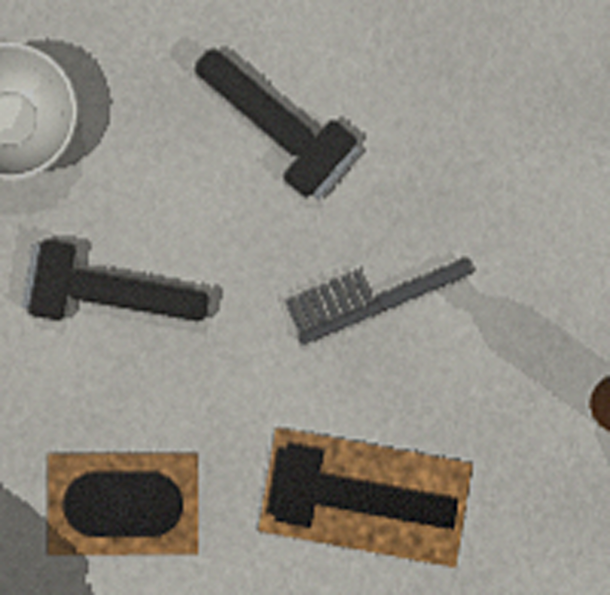

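View pics/cropL.png

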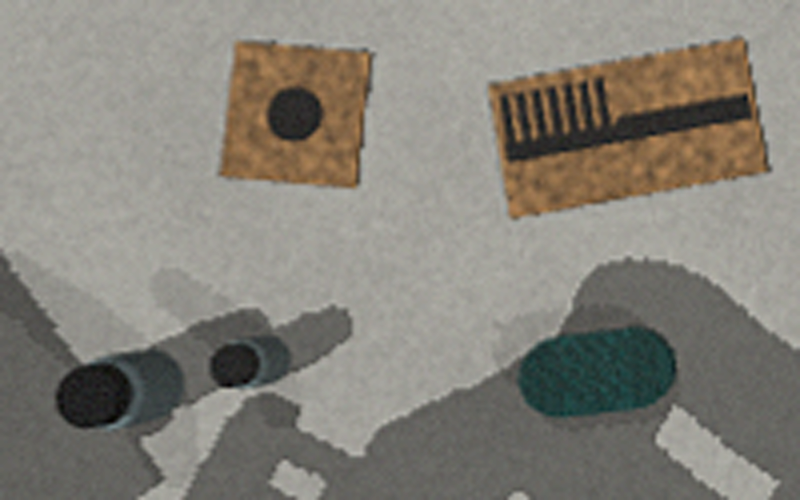

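The left deshedder at (325,233) has its head to the left, with the steel teeth visible. The small vial's cap is at (144,301), with the larger one beside it at (108,309). All the pads are empty. Next I'll fit the known outlines to get exact poses.

```bash
cat >> h.py <<'E'
from scipy.optimize import minimize
def box(x0,x1,y0,y1,z0,z1): return np.array([[x,y,z] for x in(x0,x1) for y in(y0,y1) for z in(z0,z1)])/1000.
def stad(L,W,z0,z1):
    t=np.linspace(-np.pi/2,np.pi/2,20);r=W/2;c=(L-W)/2
    q=np.r_[np.c_[c+r*np.cos(t),r*np.sin(t)],np.c_[-c-r*np.cos(t),-r*np.sin(t)]]
    return np.r_[np.c_[q,0*q[:,:1]+z0],np.c_[q,0*q[:,:1]+z1]]/1000.
def teeth(z0,z1): return [box(30+i*61/6.,34+i*61/6.,-36,0,z0,z1) for i in range(7)]
MODEL={
'desh':[box(-57,56,-12,12,0,22),box(55,83,-31,31,0,20)],
'desh_o':[box(-57,56,-12,12,3,3),box(55,90,-31,31,3,3)],
'comb':[box(-55,95,-7,7,0,10)]+teeth(0,10),
'comb_o':[box(-55,95,-7,7,3,3)]+teeth(3,3),
'brush':[stad(92,48,0,18),stad(80,36,18,26)],
'brush_o':[stad(96,52,3,3)],
'vialcap':[stad(25.1,25,58,58)],
'vial_o':[stad(34.1,34,3,3)]}
def render(s,name,p,dz=0,sh=None):
    S=4;im=np.zeros((480*S,640*S),np.uint8);c,sn=np.cos(p[2]),np.sin(p[2])
    for q in MODEL[name]:
        P=np.c_[p[0]+c*q[:,0]-sn*q[:,1],p[1]+sn*q[:,0]+c*q[:,1],q[:,2]+dz]
        h=cv2.convexHull(((proj(s,P)+.5)*S*16-8).astype(np.int32))
        cv2.fillConvexPoly(im,h,255,cv2.LINE_AA,4)
    return cv2.resize(im,(640,480),interpolation=cv2.INTER_AREA)/255.
def fit(s,name,p0,soft,dz=0,sig=1.,thf=False):
    soft=cv2.GaussianBlur(soft.astype(np.float32),(0,0),sig)
    c=proj(s,[[p0[0],p0[1],0.01]])[0]; H=np.zeros((480,640));R_=max(20,int(.16*s['fx']/abs(s['W'][2,3])))
    y0,y1,x0,x1=[int(max(0,v)) for v in (c[1]-R_,c[1]+R_,c[0]-R_,c[0]+R_)]
    f=lambda d:((cv2.GaussianBlur(render(s,name,[p0[0]+d[0]/1e3,p0[1]+d[1]/1e3,p0[2]+(0 if thf else d[2]/100)],dz).astype(np.float32),(0,0),sig)-soft)[y0:y1,x0:x1]**2).sum()
    best=None
    for st in ([8,8,15],[-6,6,-10]):
        r=minimize(f,[0,0,0],method='Nelder-Mead',options=dict(initial_simplex=[[0,0,0],[st[0],0,0],[0,st[1],0],[0,0,st[2]]],xatol=.05,fatol=.05,maxiter=200))
        if best is None or r.fun<best.fun:best=r
    d=best.x;return np.array([p0[0]+d[0]/1e3,p0[1]+d[1]/1e3,p0[2]+(0 if thf else d[2]/100)]),best.fun
def near(s,p,m,z=0.01,r=.13):
    c=proj(s,[[p[0],p[1],z]])[0];e=proj(s,[[p[0]+r,p[1],z]])[0];o=np.zeros(m.shape,np.uint8)
    cv2.circle(o,(int(c[0]),int(c[1])),int(np.hypot(*(e-c))),1,-1);return m*o
E
cat > t.py <<'E'
from h import *
s=shot('top','top2.png');c=s['color'].astype(float);g=c.mean(2);hsv=cv2.cvtColor(s['color'],cv2.COLOR_BGR2HSV)
for uv in [(325,231),(400,192),(404,303),(415,237),(325,305),(340,325),(144,301),(158,239),(235,302)]:print(uv,g[uv[1],uv[0]],c[uv[1],uv[0]],end=' ')
print()
d=np.clip((60-g)/30,0,1) # dark
def comp(m,uv):
    n,l=cv2.connectedComponents((m>.3).astype(np.uint8));k=l[uv[1]-2:uv[1]+3,uv[0]-2:uv[0]+3];k=k[k>0]
    return m*cv2.dilate((l==np.bincount(k).argmax()).astype(np.uint8),np.ones((3,3)))
out={}
D=np.pi/180
for n,p0,uv in [('desh',[.607,-.12,80*D],(325,231)),('desh_o',[.449,-.317,80*D],(404,303)),('comb_o',[.6,.076,97*D],(242,242)),('brush_o',[.444,-.109,90*D],(325,305)),('vial_o',[.603,.302,0],(158,239)),('vialcap',[.452,.313,0],(144,301))]:
    m=comp(d,uv);p,f=fit(s,n,p0,m,sig=.7);out[n]=p;print(n,np.round(p[:2],4),round(p[2]/D,1),round(f,1),round(m.sum()),round(render(s,n,p).sum()))
# comb: gray on table
m=near(s,[.61,-.31],np.clip((100-g)/40,0,1),r=.1);p,f=fit(s,'comb',[.614,-.337,110*D],m,sig=.7);print('comb',np.round(p[:2],4),round(p[2]/D,1),round(f,1),m.sum(),render(s,'comb',p).sum())
out['comb']=p
sat=hsv[...,1].astype(float);teal=((abs(hsv[...,0].astype(int)-88)<14)&(sat>110)).astype(float);m=near(s,[.446,.112],teal,r=.1)
p,f=fit(s,'brush',[.446,.112,80*D],m,sig=.7);print('brush',np.round(p[:2],4),round(p[2]/D,1),round(f,1),m.sum(),render(s,'brush',p).sum());out['brush']=p
v=cv2.convertScaleAbs(s['color'],alpha=1.6);v=cv2.resize(v[130:350,80:500],None,fx=1.9,fy=1.9,interpolation=cv2.INTER_NEAREST)
for n,p in out.items():
    r=cv2.resize((render(s,n,p)>.5).astype(np.uint8)[130:350,80:500],(v.shape[1],v.shape[0]),interpolation=cv2.INTER_NEAREST)
    cc,_=cv2.findContours(r,cv2.RETR_EXTERNAL,cv2.CHAIN_APPROX_NONE);cv2.drawContours(v,cc,-1,(0,0,255),1)
cv2.imwrite('pics/fit1.png',v);np.save('fit.npy',out,allow_pickle=True)
E
python3 t.py
```

```text
(325, 231) 30.0 [29. 30. 31.] (400, 192) 62.0 [62. 63. 61.] (404, 303) 15.666666666666666 [12. 16. 19.] (415, 237) 49.666666666666664 [50. 50. 49.] (325, 305) 20.333333333333332 [19. 22. 20.] (340, 325) 102.66666666666667 [100. 104. 104.] (144, 301) 28.666666666666668 [30. 28. 28.] (158, 239) 25.666666666666668 [25. 26. 26.] (235, 302) 31.0 [37. 37. 19.] 
desh [ 0.6087 -0.1189] 80.1 12.0 754 819
desh_o [ 0.445  -0.3162] 79.7 11.4 906 857
comb_o [0.5987 0.0767] 101.2 10.3 539 534
brush_o [ 0.4419 -0.1078] 89.9 1.8 763 772
vial_o [0.6034 0.3014] 7.8 0.7 151 157
vialcap [0.4549 0.3113] -2.6 36.9 176 99
comb [ 0.6122 -0.3383] 113.5 77.5 879.9250000000001 607.2352941176471
brush [0.4467 0.1112] 97.7 222.1 346.0 733.0431372549019
```

View pics/fit1.png

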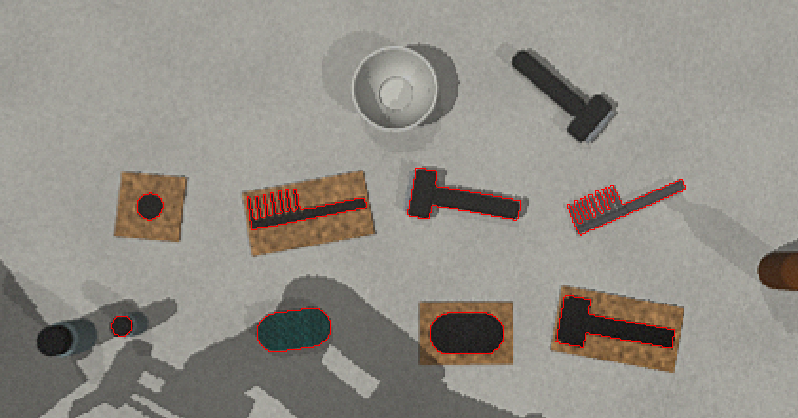

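The overlays match well. I'll make a helper that turns a target into tool-axis shifts, then move above the left deshedder.

```bash
cat > go.py <<'E'
import sys
from h import *
x,y,z,yaw=map(float,sys.argv[1:5])
o=robot.get_obs();A=R.from_euler('xyz',o['ee_rot']);B=R.from_euler('xyz',[-90,0,yaw],degrees=True)
d=A.inv().apply(np.array([x,y,z])-o['tool_pos'])*1000;r=(A.inv()*B).as_rotvec(degrees=True)
print('t',round(o['time'],2),'pos',np.round(o['tool_pos'],4),'yaw',round(np.degrees(o['ee_rot'][2]),1),'F',np.round(o['wrist_force'],1),'w',round(o['width'],4),'j1,j6',np.round(np.array(o['joint_positions'])[[0,5]],2))
print('shift',np.round(d,1),'turn',np.round(r,2),'rows',round(np.linalg.norm(d)/62.5,1),round(np.linalg.norm(r)/10.7,1))
E
python3 go.py .609 -.119 .1 -10
```

```text
t 2.0 pos [0.2456 0.4922 0.2055] yaw 63.5 F [ 0.4 -0.3  0. ] w 0.0935 j1,j6 [ 1.  -0.1]
shift [-384.6  105.5 -598.1] turn [-0.   73.49  0.  ] rows 11.5 6.9
```

```bash
python3 -m creep '[[-38,0,-49,0,10,0,0],[-76,0,-99,0,20,0,0],[-114,0,-148,0,30,0,0],[-152,0,-197,0,40,0,0],[-190,0,-246,0,50,0,0]]'; python3 go.py .609 -.119 .1 -10
```

```text
time: 2.62
tool_pos: [0.3814, 0.2106, 0.2058]
ee_rot: [-1.571, -0.001, 0.23]
wrist_force: [0.5, -0.3, 0.8]
width: 0.0941
t 2.62 pos [0.3814 0.2106 0.2058] yaw 13.2 F [ 0.5 -0.3  0.8] w 0.0941 j1,j6 [0.37 0.14]
shift [ 146.3  105.9 -372.8] turn [-0.03 23.18  0.07] rows 6.6 2.2
```

```bash
python3 -m creep '[[24,0,-57,0,8,0,0],[48,0,-114,0,16,0,0],[72,12,-170,0,23,0,0],[94,24,-224,0,23,0,0],[114,38,-278,0,23,0,0]]' >/dev/null; python3 go.py .609 -.119 .1 -10
```

```text
t 3.25 pos [ 0.5577 -0.0332  0.1674] yaw -9.5 F [ 0.4 -0.2  0.6] w 0.0935 j1,j6 [-0.16  0.01]
shift [ 64.7  67.5 -76.1] turn [-0.03  0.46  0.06] rows 1.9 0.0
```

```bash
python3 -m creep '[[32,30,-38,0,0,0,0],[64,64,-76,0,0.5,0,0],[65,67,-76,0,0.5,0,0]]' >/dev/null; python3 go.py .609 -.119 .1 -10; python3 - <<'E'
from h import *
s=shot('wrist','w1.png')
p=np.load('fit.npy',allow_pickle=True).item()['desh']
v=s['color'].copy();r=(render(s,'desh',p)>.5).astype(np.uint8)
cc,_=cv2.findContours(r,cv2.RETR_EXTERNAL,cv2.CHAIN_APPROX_NONE);cv2.drawContours(v,cc,-1,(0,0,255),1);cv2.imwrite('pics/w1o.png',v)
E
```

```text
t 3.62 pos [ 0.6066 -0.1197  0.0955] yaw -10.3 F [-0.7 -0.1 -0.2] w 0.0938 j1,j6 [-0.29 -0.11]
shift [ 2.2 -4.5  1.1] turn [-0.02 -0.26 -0.45] rows 0.1 0.0
```

View pics/w1o.png

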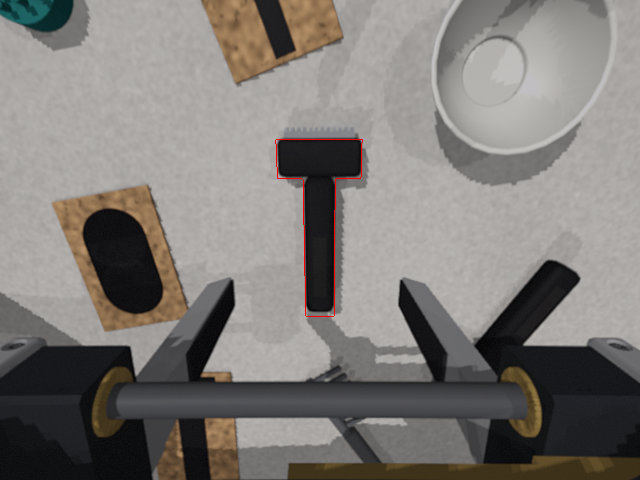

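```bash
python3 -m creep '[[2,45,1,0,-0.3,0,0],[2,86,1,0,-0.3,0,0],[2,91,1,0,-0.3,0,0],[2,91,1,0,-0.3,0,0]]'; python3 go.py .609 -.119 .004 -10
```

```text
time: 4.18
tool_pos: [0.6111, -0.1159, 0.0115]
ee_rot: [-1.571, -0.003, -0.168]
wrist_force: [0.2, 0.5, 0.6]
width: 0.0938
t 4.17 pos [ 0.6111 -0.1159  0.0115] yaw -9.7 F [0.2 0.5 0.6] w 0.0938 j1,j6 [-0.28 -0.11]
shift [-1.6  7.5 -3.5] turn [-0.    0.35  0.15] rows 0.1 0.0
```

```bash
for i in 1 2 3; do python3 -m creep '[[0,0,0,0,0,0,0]]'|grep -E "pos|rot"; done
```

```text
tool_pos: [0.6122, -0.1166, 0.0127]
ee_rot: [-1.571, -0.005, -0.169]
tool_pos: [0.6116, -0.1167, 0.0118]
ee_rot: [-1.571, -0.004, -0.169]
tool_pos: [0.6108, -0.1167, 0.0106]
ee_rot: [-1.571, -0.002, -0.17]
```

```bash
python3 -m creep '[[-2,7.5,-2,0,0.3,0,0],[-2,7.5,-2,0,0.3,0,0],[-2,7.5,-2,0,0.3,0,0]]' >/dev/null; python3 go.py .609 -.119 .004 -10
```

```text
t 4.92 pos [ 0.6076 -0.1181  0.0015] yaw -10.0 F [ 0.3  0.3 -0.1] w 0.0941 j1,j6 [-0.28 -0.11]
shift [ 1.5 -2.5 -0.6] turn [-0.01 -0.03 -0.04] rows 0.0 0.0
```

```bash
python3 -m creep '[[1,-2,0,0,0,0,255],[1,-2,0,0,0,0,255],[1,-2,0,0,0,0,255],[1,-2,0,0,0,0,255],[1,-2,0,0,0,0,255]]' ; python3 go.py .609 -.119 .004 -10
```

```text
time: 5.55
tool_pos: [0.6089, -0.1183, 0.0039]
ee_rot: [-1.571, 0.0, -0.175]
wrist_force: [-0.6, -0.0, -0.9]
width: 0.0475
t 5.55 pos [ 0.6089 -0.1183  0.0039] yaw -10.0 F [-0.6 -0.  -0.9] w 0.0475 j1,j6 [-0.28 -0.11]
shift [ 0.3 -0.1 -0.7] turn [-0.01 -0.01 -0.  ] rows 0.0 0.0
```

```bash
python3 -m creep '[[0,0,0,0,0,0,255],[0,0,0,0,0,0,255],[0,0,0,0,0,0,255],[0,0,0,0,0,0,255]]' ; python3 go.py .609 -.119 .06 -10
```

```text
time: 6.05
tool_pos: [0.6088, -0.1183, 0.0039]
ee_rot: [-1.571, 0.0, -0.175]
wrist_force: [-0.7, -0.0, 0.3]
width: 0.0241
t 6.05 pos [ 0.6088 -0.1183  0.0039] yaw -10.0 F [-0.7 -0.   0.3] w 0.0241 j1,j6 [-0.28 -0.11]
shift [  0.3 -56.1  -0.7] turn [-0.01 -0.01 -0.01] rows 0.9 0.0
```

```bash
python3 -m creep '[[0,-30,0,0,0,0,255],[0,-70,0,0,0,0,255],[0,-70,0,0,0,0,255]]' >/dev/null; python3 go.py .445 -.316 .06 -10.3
```

```text
t 6.42 pos [ 0.6116 -0.119   0.0783] yaw -10.0 F [ 0.6  0.3 -0.6] w 0.0235 j1,j6 [-0.28 -0.11]
shift [-130.    17.3 -222.9] turn [0.05 0.29 0.49] rows 4.1 0.1
```

```bash
python3 -m creep '[[-26,2,-45,0,0,0,255],[-58,6,-98,0,0,0,255],[-88,10,-152,0,0,0,255],[-115,15,-198,0,0.3,0,255],[-130,17,-223,0,0.3,0,255]]' >/dev/null; python3 -m creep '[[0,0,0,0,0,0,255],[0,0,0,0,0,0,255]]' >/dev/null;python3 go.py .445 -.316 .03 -10.3
```

```text
t 7.3 pos [ 0.442  -0.3144  0.0559] yaw -10.3 F [ 0.5 -0.2 -1.2] w 0.0238 j1,j6 [-0.72 -0.54]
shift [ 3.3 25.9 -1.1] turn [-0.09 -0.01 -0.07] rows 0.4 0.0
```

```bash
python3 -m creep '[[3,15,-1,0,0,0,255],[3,33,-1,0,0,0,255],[3,36,-1,0,0,0,255],[3,36,-1,0,0,0,255]]' >/dev/null;python3 go.py .445 -.316 .0075 -10.3
```

```text
t 7.8 pos [ 0.4447 -0.3162  0.0201] yaw -10.3 F [ 0.5  0.4 -1.3] w 0.0236 j1,j6 [-0.72 -0.54]
shift [ 0.3 12.6  0.3] turn [-0.05  0.02 -0.08] rows 0.2 0.0
```

```bash
python3 -m creep '[[0,6,0,0,0,0,255],[0,12,0,0,0,0,255],[0,12.5,0,0,0,0,255],[0,12.5,0,0,0,0,255]]' >/dev/null;python3 go.py .445 -.316 .0075 -10.3
```

```text
t 8.3 pos [ 0.4449 -0.3169  0.0085] yaw -10.3 F [ 0.2  1.5 -0.9] w 0.0237 j1,j6 [-0.72 -0.54]
shift [-0.   1.   0.9] turn [-0.   -0.02  0.  ] rows 0.0 0.0
```

```bash
python3 -m creep '[[0,1.5,0.5,0,0,0,255],[0,1.5,0.5,0,0,0,255],[0,1.5,0.5,0,0,0,120],[0,1.5,0.5,0,0,0,120],[0,1.5,0.5,0,0,0,120]]' ;python3 -m creep '[[0,0,0,0,0,0,120],[0,-50,0,0,0,0,120],[0,-100,0,0,0,0,60],[0,-100,0,0,0,0,60]]' >/dev/null; python3 go.py .6122 -.3383 .05 23.5
```

```text
time: 8.93
tool_pos: [0.4451, -0.3164, 0.0071]
ee_rot: [-1.571, -0.0, -0.18]
wrist_force: [-1.1, -0.2, 0.0]
width: 0.0483
t 9.43 pos [ 0.4476 -0.3186  0.1127] yaw -10.3 F [ 0.2 -1.  -0.2] w 0.0663 j1,j6 [-0.72 -0.54]
shift [164.9  64.2  10.4] turn [  0.47 -33.81   0.43] rows 2.8 3.2
```

```bash
python3 -m creep '[[41,3,3,0,-9,0,60],[85,6,5,0,-18,0,60],[128,9,8,0,-27,0,60],[160,12,10,0,-34,0,60],[165,14,10,0,-34,0,60]]' >/dev/null;  python3 go.py .6122 -.3383 .05 23.5;  python3 - <<'E'
from h import *
import time
s=shot('top','top3.png')
p=np.load('fit.npy',allow_pickle=True).item();g=s['color'].astype(float).mean(2);d=np.clip((60-g)/30,0,1)
cv2.imwrite('pics/top3c.png',cv2.convertScaleAbs(cv2.resize(s['color'][180:345,330:530],None,fx=3,fy=3,interpolation=cv2.INTER_CUBIC),alpha=1.6))
w=shot('wrist','w2.png')
v=w['color'].copy();r=(render(w,'comb',p['comb'])>.5).astype(np.uint8)
cc,_=cv2.findContours(r,cv2.RETR_EXTERNAL,cv2.CHAIN_APPROX_NONE);cv2.drawContours(v,cc,-1,(0,0,255),1);cv2.imwrite('pics/w2o.png',v)
E
```

```text
t 10.05 pos [ 0.6096 -0.3353  0.0901] yaw 23.7 F [-0.7  0.4  0.1] w 0.0719 j1,j6 [-0.58 -1.  ]
shift [ 1.2 40.1 -3.9] turn [-0.17  0.19 -0.1 ] rows 0.6 0.0
```

View pics/w2o.png

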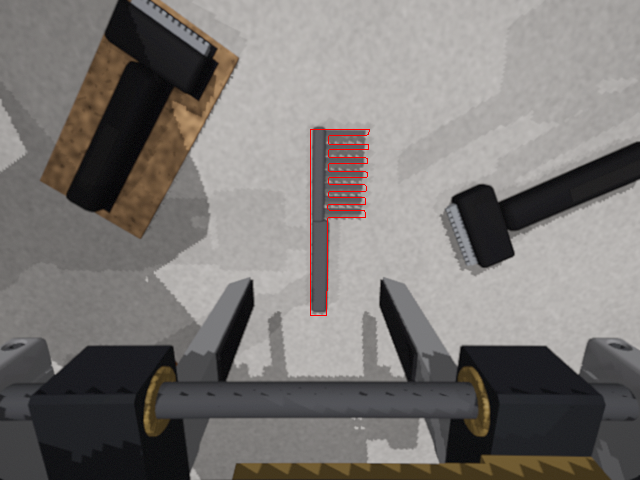

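View pics/top3c.png

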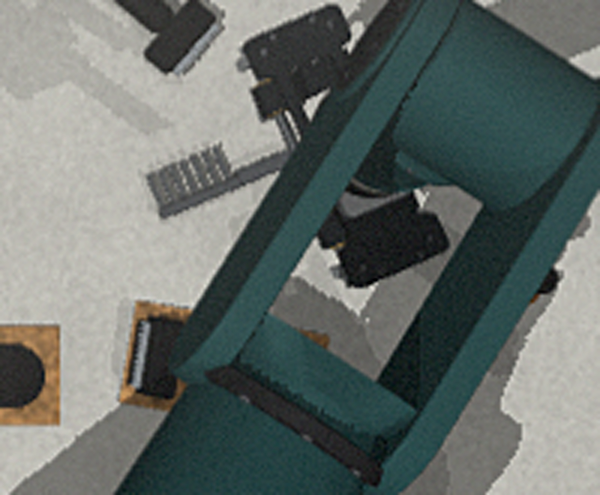

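```bash
python3 -m creep '[[0.5,40,-4,0,0,0,60],[0.5,75,-4,0,0,0,60],[0.5,80,-4,0,0,0,60],[0.5,80,-4,0,0,0,60]]' >/dev/null;  python3 go.py .6117 -.3385 .0025 23.5
```

```text
t 10.65 pos [ 0.6106 -0.3398  0.0138] yaw 23.6 F [0.3 0.2 0.5] w 0.0719 j1,j6 [-0.59 -1.  ]
shift [ 1.5 11.3  0.7] turn [0.02 0.12 0.01] rows 0.2 0.0
```

```bash
python3 -m creep '[[0.5,6,0.7,0,0,0,60],[0.5,11,0.7,0,0,0,60],[0.5,11,0.7,0,0,0,60],[0.5,11,0.7,0,0,0,60]]' >/dev/null;  python3 go.py .6117 -.3385 .0025 23.5
```

```text
t 11.15 pos [ 0.6115 -0.3387  0.0021] yaw 23.7 F [-0.1 -0.1 -0.1] w 0.0716 j1,j6 [-0.59 -1.  ]
shift [ 0.3 -0.4  0.1] turn [0.01 0.19 0.01] rows 0.0 0.0
```

```bash
python3 -m creep '[[0,0,0,0,0,0,255],[0,0,0,0,0,0,255],[0,0,0,0,0,0,255],[0,0,0,0,0,0,255],[0,0,0,0,0,0,255]]' >/dev/null; python3 -m creep '[[0,0,0,0,0,0,255],[0,0,0,0,0,0,255],[0,0,0,0,0,0,255]]'; python3 go.py .6117 -.3385 .06 23.5
```

```text
time: 12.15
tool_pos: [0.6114, -0.3386, 0.002]
ee_rot: [-1.571, -0.0, 0.413]
wrist_force: [0.6, 0.6, -0.2]
width: 0.0136
t 12.15 pos [ 0.6114 -0.3386  0.002 ] yaw 23.7 F [ 0.6  0.6 -0.2] w 0.0136 j1,j6 [-0.59 -1.  ]
shift [  0.4 -58.   -0. ] turn [-0.    0.19  0.01] rows 0.9 0.0
```

```bash
python3 -m creep '[[0,-40,0,0,0,0,255],[0,-90,0,0,0,0,255],[0,-90,0,0,0,0,255]]' >/dev/null; python3 go.py .5987 .0767 .09 11.2
```

```text
t 12.53 pos [ 0.6142 -0.3406  0.0987] yaw 23.7 F [-0.2 -1.2 -0.8] w 0.0137 j1,j6 [-0.59 -1.  ]
shift [153.3   5.8 388.5] turn [ 0.53 12.48  0.43] rows 6.7 1.2
```

```bash
python3 -m creep '[[15,0,40,0,3,0,255],[38,0,97,0,6,0,255],[61,0,154,0,9,0,255],[84,1,211,0,12,0,255],[106,2,268,0,12.5,0,255]]' >/dev/null; python3 go.py .5987 .0767 .06 11.2
```

```text
t 13.15 pos [ 0.5995 -0.0486  0.0882] yaw 11.1 F [ 0.7  0.  -0.8] w 0.0133 j1,j6 [-0.18 -0.37]
shift [ 23.4  28.3 123.1] turn [-0.06 -0.06 -0.12] rows 2.1 0.0
```

```bash
python3 -m creep '[[11,8,57,0,0,0,255],[20,20,103,0,0,0,255],[23,28,123,0,0,0,255],[23,28,123,0,0,0,255],[23,28,123,0,0,0,255]]' >/dev/null; python3 go.py .5987 .0767 .02 11.2;  python3 - <<'E'
from h import *
w=shot('wrist','w3.png')
p=np.load('fit.npy',allow_pickle=True).item()
v=w['color'].copy();r=(render(w,'comb_o',p['comb_o'])>.5).astype(np.uint8)
cc,_=cv2.findContours(r,cv2.RETR_EXTERNAL,cv2.CHAIN_APPROX_NONE);cv2.drawContours(v,cc,-1,(0,0,255),1);cv2.imwrite('pics/w3o.png',v)
E
```

```text
t 13.78 pos [0.5997 0.0728 0.0619] yaw 11.1 F [-0.  -0.6 -0.4] w 0.0135 j1,j6 [ 0.03 -0.17]
shift [-0.2 41.9  4.1] turn [ 0.05 -0.1  -0.01] rows 0.7 0.0
```

View pics/w3o.png

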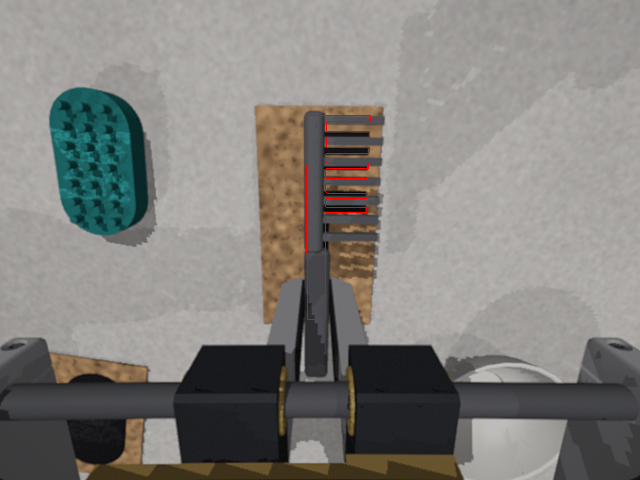

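```bash
python3 -m creep '[[0,25,4,0,0,0,255],[0,40,4,0,0,0,255],[0,42,4,0,0,0,255],[0,42,4,0,0,0,255]]' >/dev/null; python3 go.py .5987 .0767 .005 11.2
```

```text
t 14.32 pos [0.5991 0.0778 0.0204] yaw 11.1 F [-0.5 -0.8 -0.9] w 0.0131 j1,j6 [ 0.04 -0.16]
shift [-0.6 15.4 -1. ] turn [ 0.01 -0.06  0.03] rows 0.2 0.0
```

```bash
python3 -m creep '[[-0.5,8,-1,0,0,0,255],[-0.5,14,-1,0,0,0,255],[-0.5,15.5,-1,0,0,0,255],[-0.5,15.5,-1,0,0,0,255],[-0.5,15.5,-1,0,0,0,255]]' >/dev/null; python3 go.py .5987 .0767 .005 11.2
```

```text
t 14.95 pos [0.5983 0.0773 0.0049] yaw 11.2 F [-2.4 -0.5  3.3] w 0.0133 j1,j6 [ 0.03 -0.16]
shift [ 0.3 -0.1 -0.6] turn [ 0.01 -0.01 -0.  ] rows 0.0 0.0
```

```bash
python3 -m creep '[[0,0,0,0,0,0,150],[0,0,0,0,0,0,150],[0,0,0,0,0,0,150],[0,0,0,0,0,0,150],[0,0,0,0,0,0,150]]' ; python3 -m creep '[[0,-40,0,0,0,0,100],[0,-95,0,0,0,0,0],[0,-95,0,0,0,0,0]]' >/dev/null; python3 go.py .4467 .1112 .1 7.7
```

```text
time: 15.58
tool_pos: [0.5984, 0.0774, 0.0044]
ee_rot: [-1.571, -0.0, 0.195]
wrist_force: [-0.5, 0.2, -0.5]
width: 0.0384
t 15.95 pos [0.6023 0.0775 0.1061] yaw 11.2 F [-0.4 -0.7  0.3] w 0.0653 j1,j6 [ 0.03 -0.16]
shift [-146.1    4.2   63.2] turn [0.08 3.49 0.7 ] rows 2.5 0.3
```

```bash
python3 -m creep '[[-40,0,18,0,1,0,0],[-95,2,40,0,2,0,0],[-135,3,58,0,3.5,0,0],[-146,4,63,0,3.5,0,0],[-146,4,63,0,3.5,0,0]]' >/dev/null; cat > bf.py <<'E'
from h import *
import sys
w=shot('wrist',sys.argv[1]+'.png')
p=np.load('fit.npy',allow_pickle=True).item()
hsv=cv2.cvtColor(w['color'],cv2.COLOR_BGR2HSV)
m=((abs(hsv[...,0].astype(int)-88)<14)&(hsv[...,1]>110)).astype(np.uint8);m=cv2.morphologyEx(m,cv2.MORPH_CLOSE,np.ones((7,7))).astype(float)
q,f=fit(w,'brush',p['brush'],m);print('brush',q[:2].round(4),np.degrees(q[2]).round(1),f,m.sum())
v=w['color'].copy();r=(render(w,'brush',q)>.5).astype(np.uint8)
cc,_=cv2.findContours(r,cv2.RETR_EXTERNAL,cv2.CHAIN_APPROX_NONE);cv2.drawContours(v,cc,-1,(0,0,255),1);cv2.imwrite('pics/'+sys.argv[1]+'o.png',v)
t=shot('top','topb.png');cv2.imwrite('pics/topbc.png',cv2.convertScaleAbs(cv2.resize(t['color'][180:345,130:460],None,fx=2.4,fy=2.4,interpolation=cv2.INTER_CUBIC),alpha=1.6))
E
python3 go.py .4467 .1112 .1 7.7; python3 bf.py w4
```

```text
t 16.57 pos [0.443  0.1108 0.0952] yaw 7.7 F [ 0.4  1.1 -0.4] w 0.0941 j1,j6 [ 0.12 -0.01]
shift [ 3.7 -4.8 -0.1] turn [0.01 0.03 0.03] rows 0.1 0.0
brush [0.4486 0.1112] 96.7 162.23025512695312 6263.0
```

View pics/w4o.png

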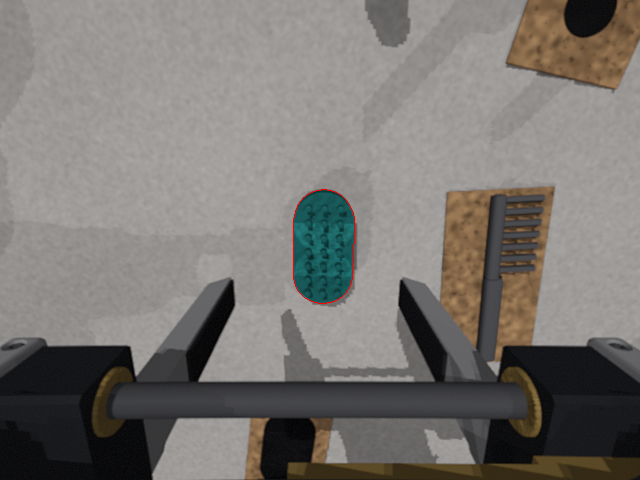

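View pics/topbc.png

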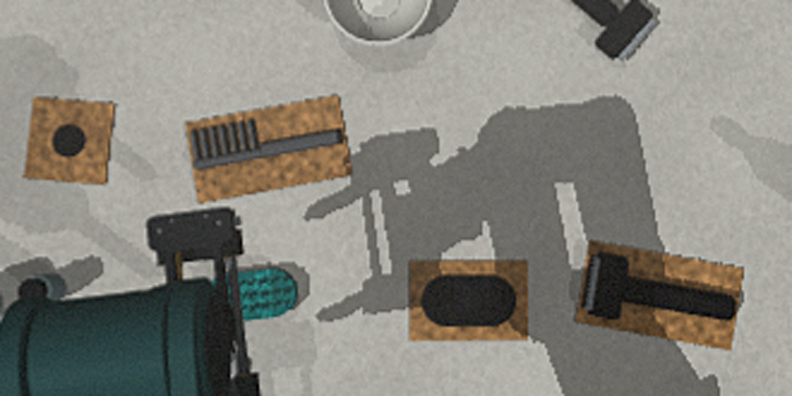

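The top view shows the comb and deshedder lying on their outlines. The wrist outline fits the brush, so I'm descending onto it.

```bash
python3 -m creep '[[4.5,40,0,0,0.7,0,0],[4.5,75,0,0,0.7,0,0],[4.5,83,0,0,0.7,0,0],[4.5,83,0,0,0.7,0,0]]' >/dev/null; python3 go.py .4478 .1112 .0045 7
```

```text
t 17.18 pos [0.4481 0.1112 0.0125] yaw 7.0 F [-0.7  0.3  0.7] w 0.0943 j1,j6 [ 0.12 -0.  ]
shift [-0.3  8.   0. ] turn [-0.   -0.04 -0.02] rows 0.1 0.0
```

```bash
python3 -m creep '[[0,8,0,0,0,0,0],[0,8,0,0,0,0,0],[0,8,0,0,0,0,255],[0,8,0,0,0,0,255],[0,8,0,0,0,0,255]]' >/dev/null; python3 -m creep '[[0,0,0,0,0,0,255],[0,0,0,0,0,0,255],[0,0,0,0,0,0,255]]' ; python3 go.py .4478 .1112 .0045 7
```

```text
time: 18.18
tool_pos: [0.4474, 0.1114, 0.0045]
ee_rot: [-1.571, -0.0, 0.122]
wrist_force: [-0.5, -0.1, 0.4]
width: 0.0478
t 18.18 pos [0.4474 0.1114 0.0045] yaw 7.0 F [-0.5 -0.1  0.4] w 0.0478 j1,j6 [ 0.12 -0.  ]
shift [ 0.3  0.  -0.3] turn [-0.   -0.01  0.01] rows 0.0 0.0
```

```bash
python3 -m creep '[[0,-35,0,0,0,0,255],[0,-65,0,0,0,0,255],[0,-65,0,0,0,0,255]]' >/dev/null; python3 go.py .4419 -.1078 .06 -0.1
```

```text
t 18.55 pos [0.4494 0.1117 0.0718] yaw 7.0 F [-0.5  0.7 -0.9] w 0.0477 j1,j6 [ 0.12 -0.  ]
shift [ -34.2   11.6 -216.9] turn [-0.02  7.08  0.33] rows 3.5 0.7
```

```bash
python3 -m creep '[[-6,2,-40,0,2,0,255],[-15,5,-97,0,4,0,255],[-24,8,-153,0,7,0,255],[-31,10,-198,0,7,0,255],[-34,11,-217,0,7,0,255]]' >/dev/null; python3 -m creep '[[0,0,0,0,0,0,255],[0,0,0,0,0,0,255]]' >/dev/null; python3 go.py .4419 -.1078 .02 -0.1
```

```text
t 19.43 pos [ 0.4394 -0.1072  0.0574] yaw 0.0 F [0.9 0.2 0.5] w 0.048 j1,j6 [-0.37 -0.37]
shift [ 2.6 37.4 -0.7] turn [-0.08  0.1  -0.1 ] rows 0.6 0.0
```

```bash
python3 -m creep '[[2.5,20,-0.7,0,0,0,255],[2.5,35,-0.7,0,0,0,255],[2.5,37,-0.7,0,0,0,255],[2.5,37,-0.7,0,0,0,255]]' >/dev/null; python3 go.py .4419 -.1078 .0075 -0.1
```

```text
t 19.93 pos [ 0.4426 -0.1084  0.0215] yaw 0.0 F [ 0.   0.1 -0.7] w 0.0477 j1,j6 [-0.36 -0.37]
shift [-0.7 14.   0.6] turn [-0.01  0.12 -0.  ] rows 0.2 0.0
```

```bash
python3 -m creep '[[-0.5,8,0.5,0,0,0,255],[-0.5,14,0.5,0,0,0,255],[-0.5,14,0.5,0,0,0,255],[-0.5,14,0.5,0,0,0,255]]' ; python3 go.py .4419 -.1078 .0075 -0.1
```

```text
time: 20.42
tool_pos: [0.442, -0.1084, 0.0074]
ee_rot: [-1.571, -0.0, -0.0]
wrist_force: [-0.4, 0.3, -0.9]
width: 0.0474
t 20.43 pos [ 0.442  -0.1084  0.0074] yaw -0.0 F [-0.4  0.3 -0.9] w 0.0474 j1,j6 [-0.37 -0.36]
shift [-0.1 -0.1  0.6] turn [-0.    0.08  0.  ] rows 0.0 0.0
```

```bash
python3 -m creep '[[0,0.5,0.5,0,0,0,255],[0,0.5,0.5,0,0,0,60],[0,0.5,0.5,0,0,0,60],[0,0.5,0.5,0,0,0,60],[0,0.5,0.5,0,0,0,60]]' ; python3 -m creep '[[0,-40,0,0,0,0,60],[0,-100,0,0,0,0,60],[0,-160,0,0,0,0,60],[0,-160,0,0,0,0,60]]' ; python3 go.py .455 .312 .17 0
```

```text
time: 21.05
tool_pos: [0.442, -0.1077, 0.0069]
ee_rot: [-1.571, -0.0, -0.0]
wrist_force: [-0.3, -0.1, -0.6]
width: 0.0717
time: 21.55
tool_pos: [0.4453, -0.109, 0.1733]
ee_rot: [-1.575, -0.012, -0.0]
wrist_force: [-0.5, -0.4, 0.2]
width: 0.0724
t 21.55 pos [ 0.4453 -0.109   0.1733] yaw -0.0 F [-0.5 -0.4  0.2] w 0.0724 j1,j6 [-0.36 -0.36]
shift [  9.6   1.6 421. ] turn [ 0.25 -0.01  0.68] rows 6.7 0.1
```

```bash
python3 -m creep '[[1,0,40,0,-2.5,0,0],[2,0,100,0,-5,0,0],[4,1,162,0,-7.5,0,0],[6,1,224,0,-10,0,0],[8,2,286,0,-12.6,0,0]]' >/dev/null; python3 go.py .455 .312 .14 12.6
```

```text
t 22.18 pos [0.4493 0.18   0.1636] yaw 12.7 F [ 0.7 -0.8  0.8] w 0.0939 j1,j6 [0.26 0.04]
shift [ 34.5  23.6 127.6] turn [ 0.01  0.06 -0.08] rows 2.1 0.0
```

```bash
python3 -m creep '[[16,8,60,0,0,0,0],[30,18,110,0,0,0,0],[34.5,23,128,0,0,0,0],[34.5,23,128,0,0,0,0],[34.5,23,128,0,0,0,0]]' >/dev/null; python3 go.py .455 .312 .14 12.6; cat > vf.py <<'E'
from h import *
import sys
w=shot('wrist',sys.argv[1]+'.png');P=[.455,.312]
MODEL['vial']=[stad(30.1,30,0,43),stad(25.1,25,44,58)]
v=w['color'].copy();r=(render(w,'vial',[*P,0])>.5).astype(np.uint8)
cc,_=cv2.findContours(r,cv2.RETR_EXTERNAL,cv2.CHAIN_APPROX_NONE);cv2.drawContours(v,cc,-1,(0,0,255),1);cv2.imwrite('pics/'+sys.argv[1]+'o.png',v)
print([(np.round(d['point'],4).tolist(),round(d['p'],2)) for d in robot.landmark_of('vial_center','wrist')])
E
python3 vf.py w5
```

```text
t 22.8 pos [0.4561 0.3092 0.142 ] yaw 12.5 F [ 0.9 -0.5  0.5] w 0.0937 j1,j6 [0.49 0.28]
shift [-0.5  2.   3. ] turn [ 0.05 -0.1  -0.01] rows 0.1 0.0
[([0.4513, 0.3141, 0.0266], 0.8)]
```

View pics/w5o.png

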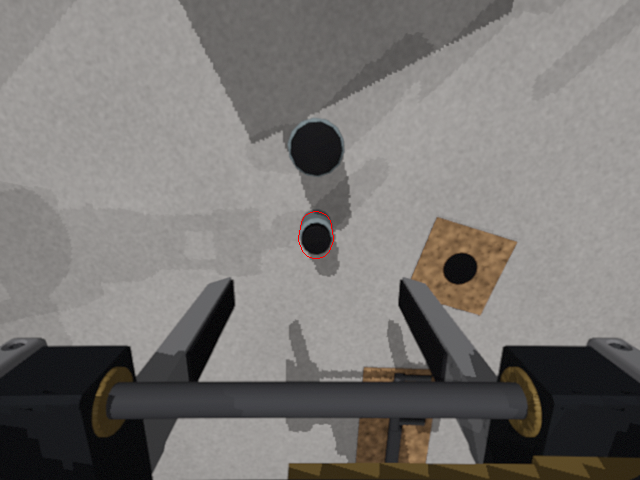

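```bash
python3 - <<'E'
from h import *
w=shot('wrist');g=w['color'].mean(2).astype(np.uint8)
def cent(cx,cy,r=30,th=50):
    m=np.zeros_like(g);m[cy-r:cy+r,cx-r:cx+r]=(g[cy-r:cy+r,cx-r:cx+r]<th)
    n,l,st,ce=cv2.connectedComponentsWithStats(m);k=1+st[1:,4].argmax();return ce[k],st[k]
c,st=cent(316,239,26);print(c,st,unproj(w,c,.058))
c,st=cent(460,268,24);print(c,st,unproj(w,c,.003))
t=shot('top');g=t['color'].mean(2).astype(np.uint8)
E
```

```text
[315.46164773 238.140625  ] [302 223  29  31 704] [[0.45437984 0.31650419 0.058     ]]
[459.0862069 267.8682266] [443 253  33  31 812] [[0.60385802 0.30144495 0.003     ]]
```

```bash
python3 go.py .4543 .3155 .04 12.6; python3 -m creep '[[-1,40,6,0,0,0,0],[-1,80,6,0,0,0,0],[-1,100,6,0,0,0,0],[-1,102,6,0,0,0,0],[-1,102,6,0,0,0,0]]' >/dev/null; python3 go.py .4543 .3155 .009 12.6
```

```text
t 23.0 pos [0.4564 0.3095 0.1427] yaw 12.5 F [ 0.2  0.1 -0.2] w 0.0939 j1,j6 [0.49 0.28]
shift [ -0.9 102.7   6.3] turn [-0.01 -0.13  0.07] rows 1.6 0.0
t 23.62 pos [0.4544 0.3163 0.0412] yaw 12.5 F [-0.3  0.  -0.2] w 0.0941 j1,j6 [0.51 0.29]
shift [-0.4 32.2 -0.7] turn [-0.03 -0.06  0.11] rows 0.5 0.0
```

```bash
python3 -m creep '[[0,16,-0.5,0,0,0,0],[0,30,-0.5,0,0,0,0],[0,32,-0.5,0,0,0,0],[0,32,-0.5,0,0,0,0]]' >/dev/null; python3 go.py .4543 .3155 .009 12.6; python3 - <<'E'
from h import *
shot('wrist','w6.png')
E
```

```text
t 24.12 pos [0.4535 0.3157 0.0076] yaw 12.6 F [ 1.2  0.  -0.3] w 0.094 j1,j6 [0.51 0.29]
shift [ 0.7 -1.4 -0.4] turn [ 0.01 -0.01 -0.04] rows 0.0 0.0
```

View pics/w6.png

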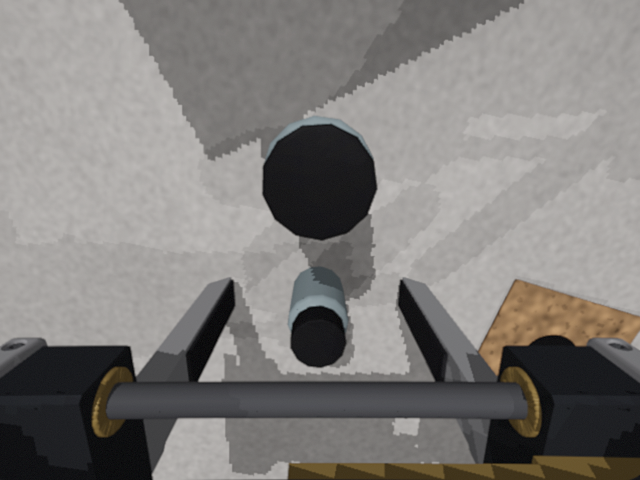

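```bash
python3 - <<'E'
from h import *
w=shot('wrist');print(unproj(w,[[318,338],[318,336]],.058))
E
python3 -m creep '[[0,-1,0,0,0,0,100],[0,-1,0,0,0,0,100],[0,-1,0,0,0,0,130],[0,-1,0,0,0,0,140],[0,-1,0,0,0,0,255]]' ; python3 -m creep '[[0,0,0,0,0,0,255],[0,0,0,0,0,0,255],[0,0,0,0,0,0,255]]'
```

```text
[[0.45433863 0.31780968 0.058     ]
 [0.4541256  0.31876341 0.058     ]]
time: 24.85
tool_pos: [0.4537, 0.3158, 0.009]
ee_rot: [-1.571, -0.0, 0.22]
wrist_force: [0.0, -0.3, -0.2]
width: 0.0473
time: 25.22
tool_pos: [0.4537, 0.3158, 0.009]
ee_rot: [-1.571, -0.0, 0.22]
wrist_force: [-0.8, 0.6, -0.5]
width: 0.0292
```

```bash
python3 -m creep '[[0,-8,0,0,0,0,255],[0,-25,0,0,0,0,255],[0,-40,0,0,0,0,255],[0,-50,0,0,0,0,255],[0,-50,0,0,0,0,255]]' >/dev/null; python3 go.py .6034 .3014 .06 12.6
```

```text
t 25.85 pos [0.4546 0.3163 0.0607] yaw 12.6 F [-0.5  0.1 -0.2] w 0.0293 j1,j6 [0.51 0.29]
shift [142.    1.1 -46.9] turn [-0.05 -0.02  0.17] rows 2.4 0.0
```

```bash
python3 -m creep '[[20,0,-6,0,0,0,255],[55,0,-18,0,0,0,255],[95,0,-31,0,0,0,255],[127,0,-42,0,0,0,255],[142,1,-47,0,0,0,255]]' >/dev/null; python3 -m creep '[[0,0,0,0,0,0,255],[0,0,0,0,0,0,255]]' >/dev/null; python3 go.py .6034 .3014 .03 12.6;  python3 - <<'E'
from h import *
w=shot('wrist','w7.png');t=shot('top','top7.png')
cv2.imwrite('pics/top7c.png',cv2.convertScaleAbs(cv2.resize(t['color'][180:345,90:290],None,fx=3,fy=3,interpolation=cv2.INTER_CUBIC),alpha=1.6))
E
```

```text
t 26.73 pos [0.6016 0.3009 0.0574] yaw 12.6 F [ 0.6  0.4 -1. ] w 0.0294 j1,j6 [0.38 0.16]
shift [ 2.  27.4  0.1] turn [-0.    0.   -0.09] rows 0.4 0.0
```

View pics/w7.png

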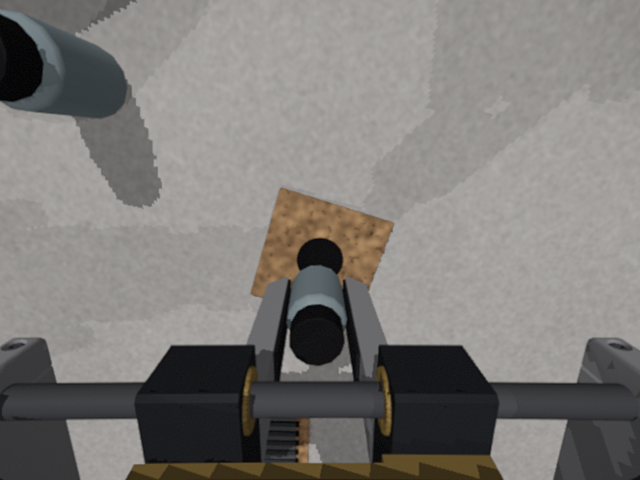

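View pics/top7c.png

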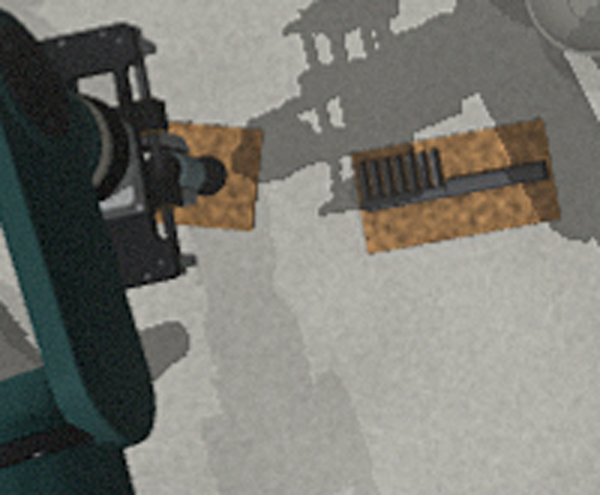

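```bash
python3 -m creep '[[2,12,-1,0,0,0,255],[2,24,-1,0,0,0,255],[2,28,-1,0,0,0,255],[2,28,-1,0,0,0,255],[2,28,-1,0,0,0,255]]' >/dev/null; python3 go.py .6036 .3003 .012 12.6; python3 - <<'E'
from h import *
o=robot.get_obs();w=shot('wrist','w8.png');g=w['color'].mean(2)
print(o['tool_pos'][2]-.009+.058)
t=shot('top','top8.png')
E
```

```text
t 27.45 pos [0.605  0.3004 0.0304] yaw 12.6 F [0.7 0.4 0.5] w 0.0292 j1,j6 [0.38 0.16]
shift [-1.4 18.4  0.2] turn [-0.01 -0.02  0.04] rows 0.3 0.0
0.07938254394499428
```

View pics/w8.png

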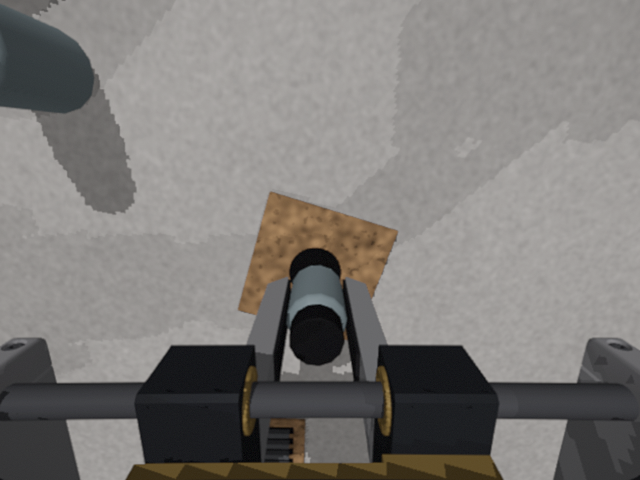

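```bash
python3 -m creep '[[-1,7,0,0,0,0,255],[-1,13,0,0,0,0,255],[-1,17,0,0,0,0,255],[-1,17,0,0,0,0,255],[-1,17,0,0,0,0,255]]' >/dev/null; python3 go.py .6036 .3003 .012 12.6; python3 - <<'E'
from h import *
o=robot.get_obs();w=shot('wrist','w9.png')
v=w['color'].copy();MODEL['vial']=[stad(30.1,30,3,46),stad(25.1,25,47,61)]
for n,c in (('vial_o',(0,255,0)),('vial',(0,0,255))):
  r=(render(w,n,[.6036,.3014,0])>.5).astype(np.uint8);cc,_=cv2.findContours(r,cv2.RETR_EXTERNAL,cv2.CHAIN_APPROX_NONE);cv2.drawContours(v,cc,-1,c,1)
cv2.imwrite('pics/w9o.png',cv2.resize(v[170:400,200:440],None,fx=2.5,fy=2.5,interpolation=cv2.INTER_NEAREST))
E
```

```text
t 28.18 pos [0.6038 0.3001 0.013 ] yaw 12.6 F [-0.4 -0.3  0.1] w 0.0293 j1,j6 [0.38 0.16]
shift [-0.1  1.   0.2] turn [-0.01 -0.02  0.  ] rows 0.0 0.0
```

View pics/w9o.png

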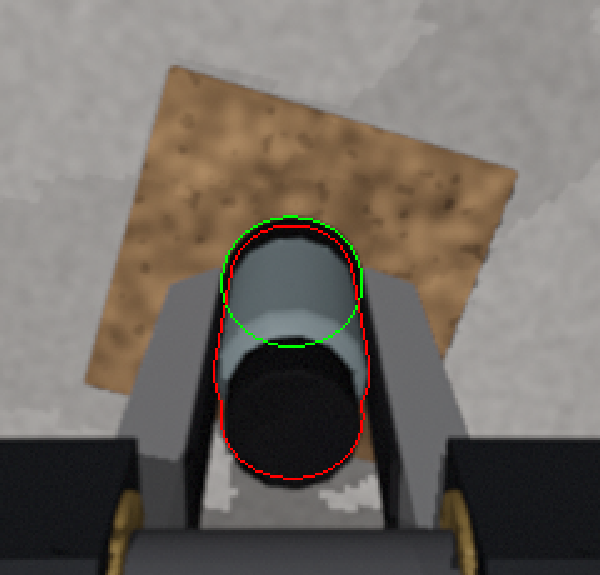

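The vial sits about 2 mm short of the outline along tool −z. I'll shift it +2 mm, lower the last millimetre and release.

```bash
python3 -m creep '[[0,0,2,0,0,0,255],[0,0,2,0,0,0,255],[0,1,2,0,0,0,255],[0,1.3,2,0,0,0,255],[0,1.3,2,0,0,0,255]]'; python3 - <<'E'
from h import *
o=robot.get_obs();w=shot('wrist','w10.png')
v=w['color'].copy();MODEL['vial']=[stad(30.1,30,3,46),stad(25.1,25,47,61)]
for n,c in (('vial_o',(0,255,0)),('vial',(0,0,255))):
  r=(render(w,n,[.6036,.3014,0])>.5).astype(np.uint8);cc,_=cv2.findContours(r,cv2.RETR_EXTERNAL,cv2.CHAIN_APPROX_NONE);cv2.drawContours(v,cc,-1,c,1)
cv2.imwrite('pics/w10o.png',cv2.resize(v[170:400,200:440],None,fx=2.5,fy=2.5,interpolation=cv2.INTER_NEAREST))
E
```

```text
time: 28.85
tool_pos: [0.6034, 0.3021, 0.012]
ee_rot: [-1.571, -0.0, 0.22]
wrist_force: [-0.5, 0.6, 0.3]
width: 0.0291
```

View pics/w10o.png

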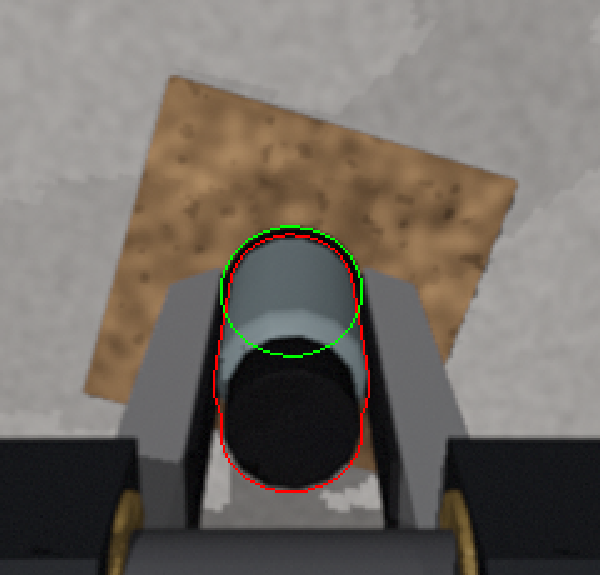

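```bash
python3 -m creep '[[0,0.6,0,0,0,0,255],[0,0.6,0,0,0,0,255],[0,0.6,0,0,0,0,150],[0,0.6,0,0,0,0,100],[0,0.6,0,0,0,0,60]]'; python3 -m creep '[[0,0.6,0,0,0,0,60],[0,0,0,0,0,0,60],[0,-20,0,0,0,0,60],[0,-65,0,0,0,0,60],[0,-120,0,0,0,0,60]]'; python3 go.py .3 .25 .25 40
```

```text
time: 29.52
tool_pos: [0.6031, 0.3019, 0.0104]
ee_rot: [-1.571, 0.001, 0.22]
wrist_force: [-0.4, -0.8, 0.1]
width: 0.0554
time: 30.15
tool_pos: [0.6028, 0.3018, 0.1327]
ee_rot: [-1.571, 0.001, 0.22]
wrist_force: [0.7, 0.2, 0.9]
width: 0.0719
t 30.15 pos [0.6028 0.3018 0.1327] yaw 12.6 F [0.7 0.2 0.9] w 0.0719 j1,j6 [0.38 0.16]
shift [-306.9 -117.    15.4] turn [-1.000e-02 -2.742e+01 -7.000e-02] rows 5.3 2.6
```

```bash
python3 -m creep '[[0,-60,0,0,0,0,60],[-55,-90,0,0,-8,0,60],[-115,-100,5,0,-16,0,60],[-175,-100,10,0,-24,0,60],[-236,-100,12,0,-34,0,60]]'>/dev/null; python3 go.py .25 .48 .23 60
```

```text
t 30.77 pos [0.3687 0.2622 0.2333] yaw 46.9 F [0.5 0.9 1.4] w 0.0719 j1,j6 [ 0.49 -0.33]
shift [ 77.9   3.4 235.5] turn [  0.07 -13.1    0.21] rows 4.0 1.2
```

```bash
python3 -m creep '[[16,0,50,0,-5,0,60],[35,0,107,0,-10,0,60],[55,0,165,0,-13,0,60],[70,0,212,0,-13,0,60],[78,0,235,0,-13,0,60]]'>/dev/null; cat > chk.py <<'E'
from h import *
s=shot('top','top9.png');c=s['color'];g=c.astype(float).mean(2);d=np.clip((60-g)/30,0,1);p=np.load('fit.npy',allow_pickle=True).item();D=np.pi/180
hsv=cv2.cvtColor(c,cv2.COLOR_BGR2HSV)
MODEL['vialcap']=[stad(25.1,25,61,61)]
def comp(m,uv):
    n,l=cv2.connectedComponents((m>.3).astype(np.uint8));k=l[uv[1]-2:uv[1]+3,uv[0]-2:uv[0]+3];k=k[k>0]
    return m*cv2.dilate((l==np.bincount(k).argmax()).astype(np.uint8),np.ones((3,3)))
def rep(n,o,m,dz):
    q,f=fit(s,n,p[o],m,dz=dz,sig=.7);e=q-p[o];print(n,q[:2].round(4),'err mm',(e[:2]*1e3).round(1),'deg',round(e[2]/D,1),'f',round(f,1));return q
out={}
out['desh']=rep('desh','desh_o',comp(d,(404,303)),.003)
m=near(s,[.44,-.108],cv2.morphologyEx(((abs(hsv[...,0].astype(int)-88)<14)&(hsv[...,1]>90)).astype(np.uint8),cv2.MORPH_CLOSE,np.ones((5,5))).astype(float),r=.08)
out['brush']=rep('brush','brush_o',m,.003)
cork=(hsv[...,1]<70)&(g<85)
out['comb']=rep('comb','comb_o',near(s,[.6,.095],cork.astype(float),r=.09),.003)
v=cv2.convertScaleAbs(c,alpha=1.6);v=cv2.resize(v[130:350,80:530],None,fx=1.75,fy=1.75,interpolation=cv2.INTER_CUBIC);cv2.imwrite('pics/final.png',v)
for n in ['bottle','bowl','vial_center']:print(n,[(np.round(x['point'],3).tolist(),round(x['p'],2)) for x in robot.landmark_of(n,'top')])
L=[cv2.resize(cv2.convertScaleAbs(c[a:a+70,b:b+90],alpha=1.8),None,fx=4,fy=4,interpolation=cv2.INTER_CUBIC) for a,b in((205,115),(205,197),(270,280),(270,360))]
cv2.imwrite('pics/finalz.png',np.vstack([np.hstack(L[:2]),np.hstack(L[2:])]))
w=shot('scene','scene9.png');cv2.imwrite('pics/scene9c.png',cv2.resize(w['color'][140:330,190:460],None,fx=2.9,fy=2.9,interpolation=cv2.INTER_CUBIC))
E
python3 chk.py
```

```text
desh [ 0.4469 -0.319 ] err mm [ 1.9 -2.8] deg 0.5 f 90.8
brush [ 0.4413 -0.1085] err mm [-0.6 -0.7] deg 0.2 f 6.4
comb [0.5979 0.0772] err mm [-0.8  0.5] deg -0.4 f 108.9
bottle []
bowl [([0.748, -0.012, 0.002], 0.91)]
vial_center [([0.438, 0.387, 0.042], 0.97), ([0.605, 0.302, 0.027], 0.72), ([0.748, -0.014, 0.002], 0.54), ([0.451, -0.32, 0.004], 0.35), ([0.44, -0.109, 0.002], 0.19)]
```

View pics/final.png

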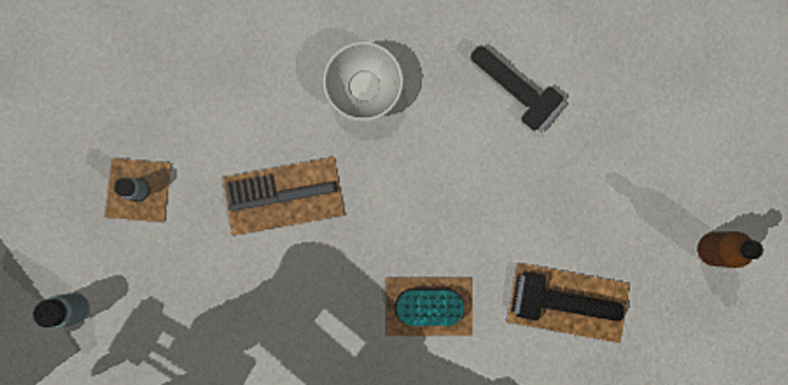

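View pics/finalz.png

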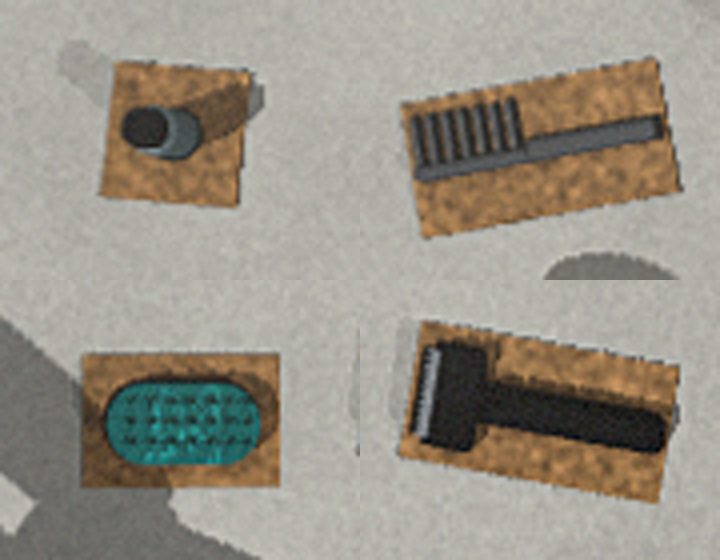

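View pics/scene9c.png

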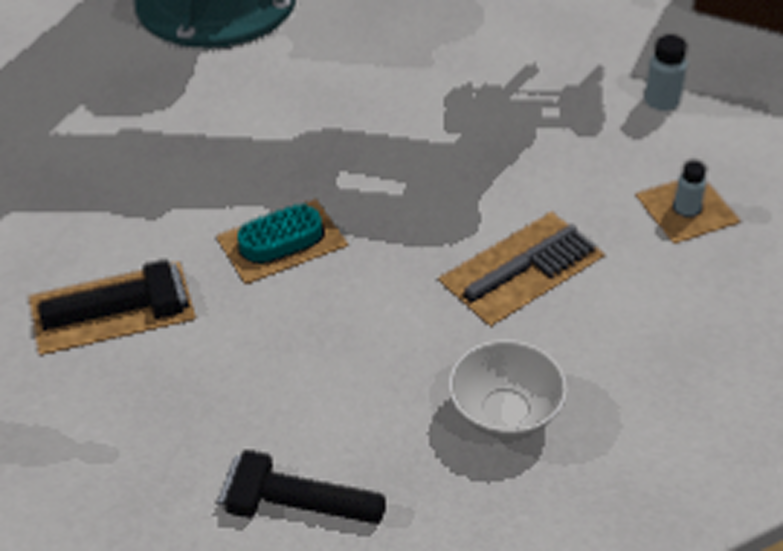

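```bash
python3 - <<'E'
from h import *
s=shot('top');c=s['color'];g=c.astype(float).mean(2);p=np.load('fit.npy',allow_pickle=True).item();hsv=cv2.cvtColor(c,cv2.COLOR_BGR2HSV)
for name,m in [('neutral',((hsv[...,1]<75)&(g<70)).astype(float)),('d40',(g<38).astype(float)),('d30',(g<30).astype(float))]:
    m=near(s,[.4466,-.303],m,r=.085);n,l,st,_=cv2.connectedComponentsWithStats(m.astype(np.uint8));m=(l==1+st[1:,4].argmax()).astype(float)
    q,f=fit(s,'desh',p['desh_o'],m,dz=.003,sig=.7);e=q-p['desh_o'];print(name,(e*1e3).round(1)[:2],np.degrees(e[2]).round(1),round(f,1),m.sum())
E
```

```text
neutral [1.2 2.3] -0.0 50.4 792.0
d40 [ 1.3 -2.4] 0.5 40.2 913.0
d30 [ 0.6 -1.6] 0.3 21.6 823.0
```

```bash
python3 - <<'E'
import cv2
c=cv2.imread('pics/w2.png')[0:250,30:250];cv2.imwrite('pics/w2c.png',cv2.resize(cv2.convertScaleAbs(c,alpha=2.2,beta=20),None,fx=2.4,fy=2.4,interpolation=cv2.INTER_CUBIC))
E
```

```text
(no output)
```

View pics/w2c.png

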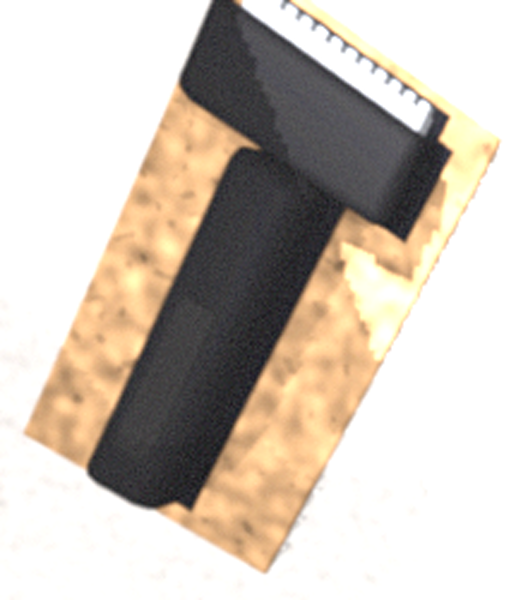

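The deshedder lies within about 2 mm of its drawing: only a thin black rim shows past the handle end and head. I'm handing in.

```bash
python3 - <<'E'
from h import *
print(robot.get_obs()['time']);print(robot.close_job())
E
```

```text
31.7
the job is handed in; nothing more can be done
None
```

I put all four pieces on their own pads in the order you listed them and handed the job in at 31.7 s. The deshedding tool was the left-hand of the two look-alikes, and the vial was the smaller one, carried upright throughout.

The last checks were made from the top and scene pictures, with the arm drawn back and touching nothing:

| Piece | Distance from outline | Angle off |
|---|---|---|
| Brush | within 1 mm | 0.2° |
| Comb | within 1 mm | 0.4° |
| Vial | about 1.5 mm, upright | – |
| Deshedding tool | about 2–3 mm (uncertain) | up to 0.5° |

- **Deshedding tool:** the fits disagreed on its position, even on which way it is off, because black on a black drawing and shadow blurs the edge. An earlier close-up from the wrist camera showed only a thin rim of the drawing past the tool.
- **Comb:** its fit was noisier than the brush's, for similar reasons.
- **Bowl:** it was found within the network's accuracy of where it started.
- **Bottle:** the network missed it in the last picture, though it is visible standing there. I did not measure its position again.

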